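Show the lens to the inspection camera

TASK

On the optical bench, swing the clamp lever of the socket that holds the round-windowed carrier fully open, take that carrier out and hold it up between the inspection camera and its light panel: upright, its flat face square to the camera, the middle of the round window on the lens axis and 90 mm in front of the lens. Finish while still holding it there, steady in the gripper and touching nothing else. Leave the square-windowed carrier clamped and everything else where it is.

Things in the scene. Friction and masses are not known exactly. Their poses are not given: they have to be found in the camera images.
- carrier_round: Black carrier, 0.17 kg: foot 44 (x) x 50 (y) x 12 mm; on its middle an upright plate 10 mm thick (x), 50 wide (y), from 12 to 82 mm above the underside. ROUND white window, 34 mm, in it. Its centre is 40 mm above the underside; the top 22 mm is bare, to grip across the 10 mm. Origin: centre of underside, which sits 8 mm above the bench; x = plate normal, z up. Axes as its socket's.
- window_round (a point): Centre of the round window, inside the plate; axes as carrier_round.
- socket_round: Aluminium socket block fixed to the bench, holding carrier_round. Pocket 47 x 53 mm, 10 mm deep, floor 8 mm above the bench. Origin: on the bench under the pocket's centre; x = normal of the plate in it, pointing away from the robot within 0.3 rad. Vertical lever pivot at x = 14, y = 43 mm. The two sockets may stand in either order.
- knob_round (a point): Centre of the top of the upright black knob (14 mm diameter, from 29 to 65 mm above the bench) on the free end of the clamp lever of socket_round, 103 mm from the pivot axis. The lever is a flat steel arm 9 mm wide, from 22 to 29 mm above the bench.
- lever_round (a joint): Clamp lever of socket_round, rad; swings level about its pivot. 0 = shut: points along the socket's -y, over the carrier's foot, which it traps. Grows counter-clockwise seen from above, free end swinging to the socket's +x, away from robot and plate; 1.57 = fully open, along +x (stop 1.65). Below 0.9 it still covers the foot. Takes about 1 N at the knob; stays where left.
- carrier_square: Black carrier, 0.17 kg: foot 44 (x) x 50 (y) x 12 mm; on its middle an upright plate 10 mm thick (x), 50 wide (y), from 12 to 82 mm above the underside. SQUARE white window, 32 mm, in it. Its centre is 40 mm above the underside; the top 22 mm is bare, to grip across the 10 mm. Origin: centre of underside, which sits 8 mm above the bench; x = plate normal, z up. Axes as its socket's.
- socket_square: Aluminium socket block fixed to the bench, holding carrier_square. Pocket 47 x 53 mm, 10 mm deep, floor 8 mm above the bench. Origin: on the bench under the pocket's centre; x = normal of the plate in it, pointing away from the robot within 0.3 rad. Vertical lever pivot at x = 14, y = 43 mm. The two sockets may stand in either order.
- knob_square (a point): Centre of the top of the upright black knob (14 mm diameter, from 29 to 65 mm above the bench) on the free end of the clamp lever of socket_square, 103 mm from the pivot axis. The lever is a flat steel arm 9 mm wide, from 22 to 29 mm above the bench.
- lever_square (a joint): Clamp lever of socket_square, rad; swings level about its pivot. 0 = shut: points along the socket's -y, over the carrier's foot, which it traps. Grows counter-clockwise seen from above, free end swinging to the socket's +x, away from robot and plate; 1.57 = fully open, along +x (stop 1.65). Below 0.9 it still covers the foot. Takes about 1 N at the knob; stays where left.
- rig: Inspection rig fixed to the bench, left: rail 60 x 410 x 18 mm along y; 40 mm column at y = 247 mm, 268 tall, with a blue camera; facing it, a light panel 180 mm wide (x), white face at y = -110 mm, top 225 mm above the bench. Origin: on the bench below the focus; z up. The lens axis is level, along y: the camera, at +y, looks to -y.
- lens_front (a point): Centre of the camera's lens rim (48 mm across), 90 mm along the rig's +y from the focus; axes as the rig. The lens axis is 150 to 200 mm above the bench, different each time. The camera's body is 66 mm square, its top 33 mm above the axis.
- focus (a point): Focus point, in empty air on the lens axis, 90 mm in front of the lens and 110 mm from the light panel: the window's centre belongs here. Axes as the rig: y is the lens axis, so the carrier's x must lie along y, either way round.
- cleaner_bottle: bystander: small bottle, 48 mm across, 120 mm tall, standing near the robot; origin under its base
- lens_tube: bystander: short aluminium tube standing on end, 40 mm across, 22 mm tall; origin under its base
- post_holder: bystander: steel post on a 36 mm round foot, 55 mm tall, beyond the sockets; origin under its base
- screwdriver: bystander: screwdriver 170 mm long lying beyond the sockets
Not all that is in view belongs to the job. Leave any orange or red look-alike of the socket_round alone.

How it is judged (in metres and radians):
On the way, in this order (a step that is already met when the one before it is completed fails the run):
1. the round carrier's clamp lever is swung open (past 1.2 rad) with the carrier still in its pocket (value of joint lever_round above 1.2 rad and distance between carrier_round and socket_round below 0.02 m), for 0.2 s.
2. the round carrier is lifted clear of its socket in the gripper (underside 40 mm or more above the socket's foot) (z of carrier_round in the frame of socket_round above 0.04 m and contact force between the fingers and carrier_round above 1 N), for 0.2 s.
At the end, for the whole second after the job is handed in: Fingers hold the round carrier in the air, at rest, off the rig: window centre within 15 mm of the focus along each rig axis, upright and square to the lens axis within 0.14 rad; its lever over 1.2 rad; the square carrier seated, its lever under 0.5 rad (x of window_round in the frame of focus between -0.015 and 0.015 m and y of window_round in the frame of focus between -0.015 and 0.015 m and z of window_round in the frame of focus between -0.015 and 0.015 m and angle between carrier_round's own z axis and vertical below 0.14 rad and angle between the x axis of carrier_round and the y axis of focus, either way round below 0.14 rad and height (world z) of carrier_round above 0.08 m and contact force between the fingers and carrier_round above 1 N and contact force between carrier_round and rig below 0.1 N and linear speed of carrier_round below 0.02 m/s and angular speed of carrier_round below 0.1 rad/s and value of joint lever_round above 1.2 rad and value of joint lever_square below 0.5 rad and distance between carrier_square and socket_square below 0.02 m); the arm keeps its last pose, push and grip.
It fails at once if the square-windowed carrier or its lever is disturbed (distance of carrier_square from where it was at the start of the episode above 0.012 m or value of joint lever_square above 0.5 rad).
It fails at once if the camera is knocked out of its setting (distance of lens_front from where it was at the start of the episode above 0.006 m).
It fails at once if a bystander is pushed more than 30 mm (distance of any of cleaner_bottle, lens_tube, post_holder, screwdriver from where it was at the start of the episode above 0.03 m).
It also fails if it takes over 51 s, if anything falls off the work surface, if the arm or the gripper's body presses on something with over 40 N, if the wrist force passes 120 N, or if a joint passes its speed limit or range.

ROBOT

A 6-joint arm with a two-finger parallel gripper is mounted at the origin on the work surface. World frame = base frame: x ahead of the robot, y to its left, z up, the work surface at z = 0. Lengths are in mm, angles in rad, forces in N, time in s.
With the tool pointing down it reaches from about 425 to 950 mm from the base axis. Payload 3.5 kg.
Tool frame: the origin (TCP) lies between the finger pads; the fingertips stand 22 mm ahead of it and the grasp point (between the pads) lies 3 mm ahead of it; z points along the fingers, y is the direction in which the jaws open and shut (so a half turn about z gives the same grasp; the last joint's range is limited). The gripper opens to 85 mm and grips with 20 to 120 N. Pads are 22 mm wide; open, the fingers measure 114 mm over their backs; the gripper's body (76 mm by 85 mm) begins 54 mm behind the grasp point. The pads swing forward as they close: fully open they stand 13 mm farther back than shut.
Start: joints at [0.977, 0.286, 1.577, -0, 1.279, -0.15], TCP at [289.791, 609.613, 253.325] pointing down, gripper open.
Joint ranges: [-2.77, 2.77], [-0.9, 2.22], [0.21, 2.48], [-1.53, 4.67], [0.24, 2.81], [-2.84, 2.84]. Speed limits (rad/s): [2.79, 2.79, 3.14, 3.14, 3.14, 3.14].

INTERFACE

Orientations are given as a 3x3 rotation matrix whose columns are the frame's x, y, z axes.
In Python, from workcell import arm gives the robot as it stands. The module is installed in compiled form; this text tells all that it offers.
- The arm moves only by the shell command python3 -m jog 'ROWS'. ROWS is JSON, a list of rows, each a list of 7 numbers: the shift along the tool's x, y, z normalised to -1 to 1, where 1 is 0.02 m, then the turn, a rotation vector about the tool's x, y, z normalised to -1 to 1, where 1 is pi rad, then the opening, from -1 (shut) to 1 (fully open), so that 0 is half open. In form: [[tx, ty, tz, ax, ay, az, jaw], ...]. A call has 1 to 8 rows; each row shifts and turns the commanded pose from where the row before left it, along the tool's axes as they then stand; what a row does not reach is not made up. A row lasts 1/8 s, in which the tool goes at most 62.5 mm and 10.7 degrees, less where a joint would pass 70% of its speed; a pose out of reach is approached as far as the arm can. A call with a number of a shift or a turn outside -1 to 1 is refused whole. A call with a gripper value outside its range is refused whole. The fingers move at their own pace and stop on an object; the grip force is fixed at half the most. Time passes only in rows, so rows that do not move let the fingers close. It gives the time, the measured TCP pose, the force and the opening at its end, in the units of the state.
- arm.sense(): the state, without advancing time (a new reading comes with each control period).
- arm.read_camera(name): name is "scene" or "side" or "wrist"; returns the picture (480x640x3 uint8, red, green, blue); there is no depth.
- arm.camera_info(name): a dict with "mtx" (3x3 intrinsics, pixels), "k1" (the pictures are not rectified: a ray, as slopes to the right and down, at radius r is drawn at 1 + k1 r^2 times it, then the intrinsics apply), "camera_from_world" (4x4, takes a point from world to camera coordinates); the wrist camera has in their place "mount" (4x4, takes a point from camera to tool coordinates, whose origin is the TCP and whose axes are the flange's). Camera axes: x right, y down, z forward; pixel columns grow to the right and rows downward; lengths in mm; the calibration is good to about 2 mm. A picture is of the moment at which its call begins: read the wrist's pose just before it. camera_info takes no time and is no camera call.
- arm.sign_off(): hands the job in, once; it reports no verdict.
Trained networks look in the newest picture that a camera, given by its name, has taken for a name from the list of things; names that differ only in an ending like _2 or _b are one class to them, and where a whole thing is asked for, a point or a joint stands for the part that bears it (a point fixed in the world has none). Each returns a list of dicts, best first, with "confidence" (0 to 1); they miss things now and then, are a little off and sometimes report something else, mostly with a low value. They report only what shows in the picture. A call takes as long as a camera call. They do not tell look-alikes from the thing itself.
- arm.boxes_of(target, camera): "xy" ([column, row] in pixels, amid what is visible of it).
- arm.masks_of(target, camera): "pixels" (480x640 bool, what is visible of it) and "xy" ([column, row] in pixels, amid what is visible of it).
- arm.place_of(target, camera): "xy" ([column, row] in pixels: a listed point, or the origin of a listed thing).
The state is a dict: "clock": time; "joint_pos": joint angles; "qvel": joint speeds; "joint_efforts": joint torques, N m; "eef_pos": TCP position; "tcp_rot": TCP orientation; "contact_force": force on the tool from outside, world axes, zero at the start; "ft_torque": the same for the moment, N m; "width": opening from 0.0 (shut) to 1.0 (fully open).
Only numpy, scipy, OpenCV 4.12 (cv2) and the standard library are available. Lean on these libraries where they do the work, as an engineer would, in place of code of your own. Each camera call takes 0.05 s, during which the arm holds its last target.

## Working session

There is one attempt and no reset: what is moved stays moved. The work goes in short steps, Python scripts to look and compute and a shell command to move; the robot and the scene stay as the last step left them, time stands still between calls to the robot, and variables do not carry over. Pictures are saved under pics/ and viewed, and the job is handed in when it is done.

```bash
mkdir -p pics
python3 - <<'E'
from workcell import arm
import cv2
s=arm.sense();print(s)
for c in ("scene","side","wrist"):
    im=arm.read_camera(c);cv2.imwrite(f"pics/{c}0.png",im[:,:,::-1])
    print(c,arm.camera_info(c))
    for t in ("carrier_round","window_round","socket_round","knob_round","carrier_square","socket_square","knob_square","lens_front","focus","rig"):
        try: print(t,[(round(d['confidence'],2),[round(float(v)) for v in d['xy']]) for d in arm.place_of(t,c)])
        except Exception as e: print(t,e)
E
```

```text
{'clock': 0.0, 'joint_pos': array([ 9.76993694e-01,  2.87195980e-01,  1.57817300e+00, -1.67786343e-05,
        1.27863026e+00, -1.49999455e-01]), 'qvel': array([-0.00087487, -0.00100249,  0.00015152, -0.00075144, -0.00034694,
       -0.00075406]), 'joint_efforts': array([ 7.95944788e-05, -4.05985773e+01, -2.92624676e+01, -2.18496884e-04,
        5.77374478e-03, -1.94604567e-06]), 'eef_pos': array([289.46012025, 609.10849204, 251.92908933]), 'tcp_rot': array([[-9.03127055e-01,  4.29371338e-01, -1.33320434e-03],
       [ 4.29373270e-01,  9.03124898e-01, -2.00360888e-03],
       [ 3.43757811e-04, -2.38195569e-03, -9.99997104e-01]]), 'contact_force': array([ 0.31378415, -0.36249066, -0.0023319 ]), 'ft_torque': array([ 0.02610696, -0.00101278,  0.02055892]), 'width': 1.0025347848828037}
scene {'mtx': array([[559.43438877,   0.        , 309.91982604],
       [  0.        , 559.43438877, 235.39256796],
       [  0.        ,   0.        ,   1.        ]]), 'k1': -0.11218251740149214, 'camera_from_world': array([[-3.20890560e-02,  9.99310258e-01, -1.86896080e-02,
         4.52125541e+01],
    
[... 1674 characters left out ...]
0, 126])]
wrist {'mtx': array([[357.4960411 ,   0.        , 314.56437592],
       [  0.        , 357.4960411 , 242.81617991],
       [  0.        ,   0.        ,   1.        ]]), 'k1': -0.02014079384658746, 'mount': array([[-1.08918055e-03, -9.52295433e-01, -3.05175722e-01,
         7.92023929e+01],
       [ 9.99998604e-01, -6.50408081e-04, -1.53943565e-03,
        -1.94250695e-01],
       [ 1.26750878e-03, -3.05176973e-01,  9.52294812e-01,
        -1.20294402e+02],
       [ 0.00000000e+00,  0.00000000e+00,  0.00000000e+00,
         1.00000000e+00]])}
carrier_round []
window_round []
socket_round []
knob_round []
carrier_square []
socket_square []
knob_square []
lens_front []
focus []
rig []
```

View pics/scene0.png

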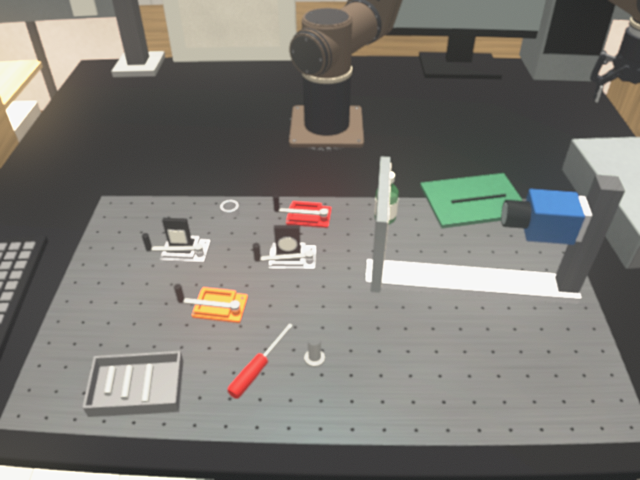

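View pics/side0.png

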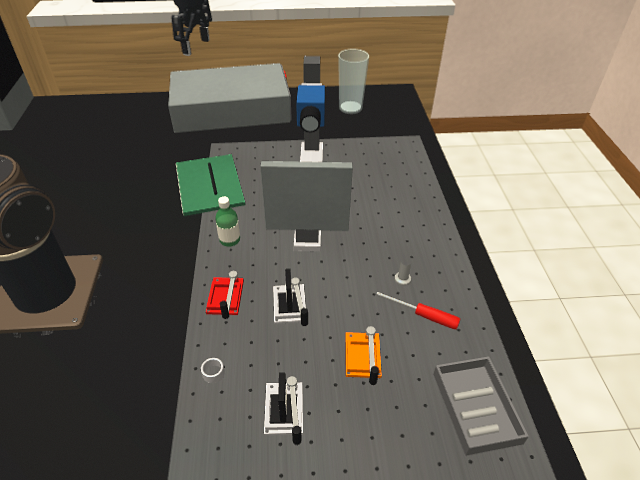

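View pics/wrist0.png

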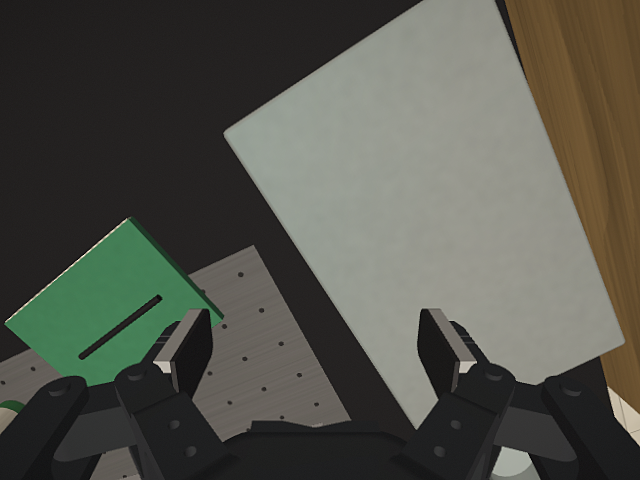

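Run:
```python
import cv2,numpy as np
a=cv2.imread("pics/scene0.png")[185:325,130:340];b=cv2.imread("pics/side0.png")[255:455,190:400]
cv2.imwrite("pics/crop_s.png",cv2.resize(a,None,fx=3.8,fy=3.8,interpolation=cv2.INTER_CUBIC));cv2.imwrite("pics/crop_d.png",cv2.resize(b,None,fx=3,fy=3,interpolation=cv2.INTER_CUBIC))
```

```text
(no output)
```

View pics/crop_s.png

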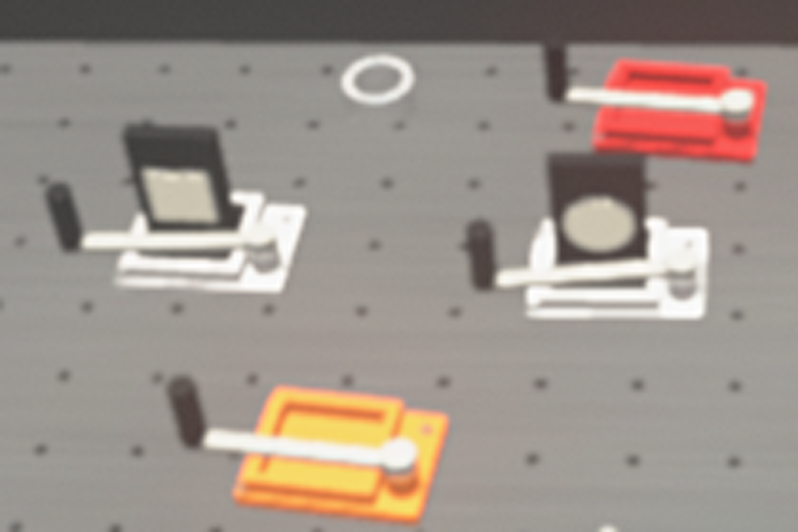

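View pics/crop_d.png

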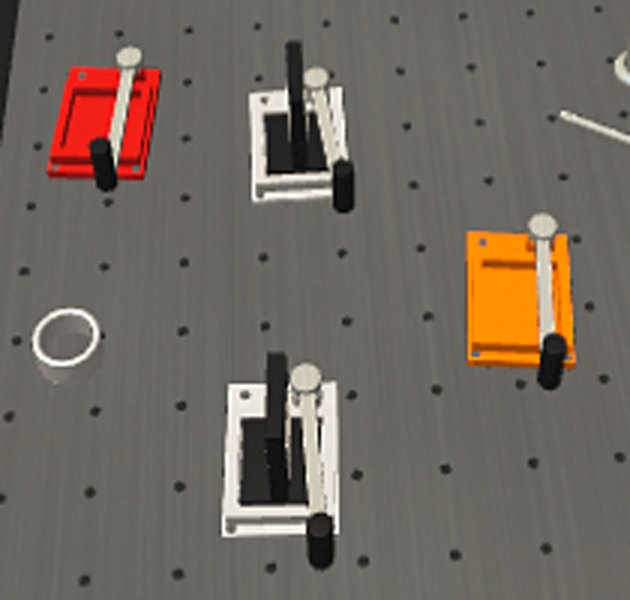

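```bash
cat > h.py <<'E'
import numpy as np,cv2
from scipy.optimize import least_squares
from workcell import arm
def und(c,uv,info=None):
    i=info or arm.camera_info(c);K=i['mtx']
    return cv2.undistortPoints(np.array([[uv]],float),K,np.array([i['k1'],0,0,0,0]))[0,0]
def cfw(c,s=None):
    i=arm.camera_info(c)
    if c!='wrist': return i['camera_from_world']
    T=np.eye(4);T[:3,:3]=s['tcp_rot'];T[:3,3]=s['eef_pos'];return np.linalg.inv(T@i['mount'])
def ray(c,uv,s=None):
    # NB distortion forward: d = u*(1+k1 r^2): OpenCV model exactly
    T=cfw(c,s);R=T[:3,:3];x=und(c,uv);return -R.T@T[:3,3],R.T@np.array([x[0],x[1],1.])
def onz(c,uv,z,s=None):
    o,d=ray(c,uv,s);return o+d*(z-o[2])/d[2]
def tri(*obs):
    A=np.zeros((3,3));b=np.zeros(3);rs=[ray(*o) for o in obs]
    for o,d in rs:
        d=d/np.linalg.norm(d);P=np.eye(3)-np.outer(d,d);A+=P;b+=P@o
    p=np.linalg.solve(A,b)
    e=[np.linalg.norm(np.cross(p-o,d/np.linalg.norm(d))) for o,d in rs]
    return p,np.round(e,1)
def proj(c,p,s=None):
    T=cfw(c,s);q=T[:3,:3]@p+T[:3,3];i=arm.camera_info(c)
    return cv2.projectPoints(q.reshape(1,1,3),np.zeros(3),np.zeros(3),i['mtx'],np.array([i['k1'],0,0,0,0]))[0][0,0]
E
python3 - <<'E'
from h import *
np.set_printoptions(precision=1,suppress=True)
S=lambda x,y:(130+x/3.8,185+y/3.8); D=lambda x,y:(190+x/3,255+y/3)
for n,a,b,z in [("knobR",S(480,226),D(343,165),65),("pivR",S(682,250),D(316,75),32),("knobSq",S(58,188),D(319,519),65)]:
    print(n,tri(("scene",a),("side",b)),onz("scene",a,z),onz("side",b,z))
print("win",[onz("scene",S(*p),48) for p in ((599,223),)])
print("plate top",[onz("scene",S(*p),90) for p in ((549,154),(645,154))])
print("plate top side",[onz("side",D(*p),90) for p in ((293,43),(299,78))])
print("lens",tri(("scene",(507,214)),("side",(308,124))))
print("rail",[onz("scene",p,18) for p in ((367,262),(366,278),(577,275),(579,296))])
E
python3 - <<'E'
import cv2
a=cv2.imread("pics/scene0.png")[145:305,350:630];b=cv2.imread("pics/side0.png")[50:260,240:380]
cv2.imwrite("pics/rig_s.png",cv2.resize(a,None,fx=2.8,fy=2.8,interpolation=cv2.INTER_CUBIC));cv2.imwrite("pics/rig_d.png",cv2.resize(b,None,fx=2.8,fy=2.8,interpolation=cv2.INTER_CUBIC))
E
```

```text
knobR (array([ 528.4, -130.7,   65.1]), array([0.1, 0.1])) [ 528.3 -130.7   65. ] [ 528.3 -130.5   65. ]
pivR (array([515.3, -29.5,  35.3]), array([0.9, 0.9])) [510.9 -29.1  32. ] [515.8 -27.6  32. ]
knobSq (array([ 503.1, -356.3,   66.1]), array([0.7, 0.7])) [ 502.6 -357.2   65. ] [ 502.7 -355.1   65. ]
win [array([507.7, -72.1,  48. ])]
plate top [array([501. , -96.1,  90. ]), array([500.5, -47.2,  90. ])]
plate top side [array([501.4, -50. ,  90. ]), array([504.1, -79.8,  90. ])]
lens (array([565.1, 319.4, 179.7]), array([0.4, 0.4]))
rail [array([526.8,  85. ,  18. ]), array([569.8,  81.3,  18. ]), array([558.6, 497.4,  18. ]), array([613. , 484.3,  18. ])]
```

View pics/rig_s.png

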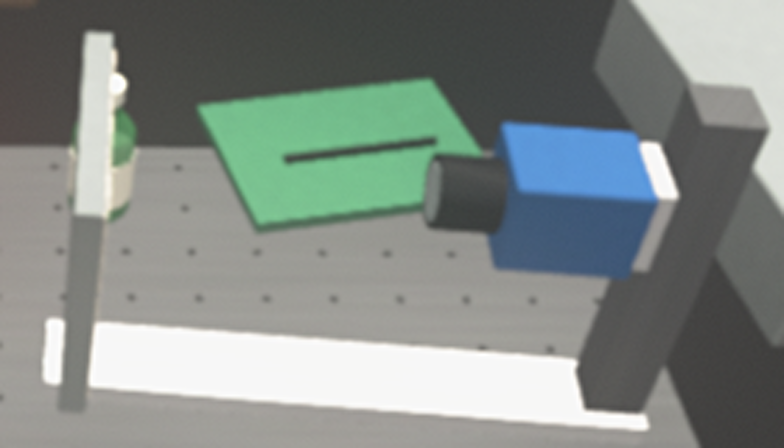

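View pics/rig_d.png

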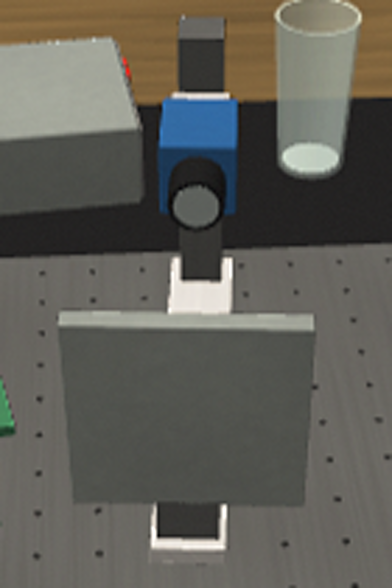

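Run:
```python
from h import *
np.set_printoptions(precision=2,suppress=True)
S=lambda x,y:(350+x/2.8,145+y/2.8); D=lambda x,y:(240+x/2.8,50+y/2.8)
O=[("scene",S(433,192),(0,90,None)),("side",D(196,206),(0,90,None)),
("scene",S(112,33),(-90,-110,225)),("scene",S(103,215),(90,-110,225)),("side",D(61,312),(-90,-110,225)),("side",D(314,317),(90,-110,225)),
("scene",S(690,88),(-20,227,268)),("scene",S(752,88),(-20,267,268)),("scene",S(768,128),(20,267,268)),("scene",S(697,128),(20,227,268)),
("side",D(181,17),(-20,267,268)),("side",D(223,20),(20,267,268)),("side",D(223,40),(20,227,268)),("side",D(180,38),(-20,227,268))]
def f(p,full=False):
    x,y,a,h=p;r=[]
    for c,uv,l in O:
        z=h if l[2] is None else l[2]
        w=np.array([x+np.cos(a)*l[0]-np.sin(a)*l[1],y+np.sin(a)*l[0]+np.cos(a)*l[1],z])
        r.append(proj(c,w)-uv)
    return np.array(r) if full else np.ravel(r)
q=least_squares(f,[560,230,0.,175],loss='soft_l1',x_scale=[10,10,.1,10]);print(q.x);print(f(q.x,True))
# carrier round fit (x,y,yaw)
S=lambda x,y:(130+x/3.8,185+y/3.8); D=lambda x,y:(190+x/3,255+y/3)
def fitc(O):
    def f(p,full=False):
        x,y,a=p;r=[proj(c,np.array([x+np.cos(a)*l[0]-np.sin(a)*l[1],y+np.sin(a)*l[0]+np.cos(a)*l[1],l[2]]))-uv for c,uv,l in O]
        return np.array(r) if full else np.ravel(r)
    q=least_squares(f,[505,-75,0.],loss='soft_l1',x_scale=[10,10,.1]);print(q.x);print(f(q.x,True))
fitc([("scene",S(480,226),(14,-60,65)),("side",D(343,165),(14,-60,65)),("scene",S(599,223),(5,0,48)),
("scene",S(549,154),(0,-25,90)),("scene",S(645,154),(0,25,90)),("side",D(294,42),(0,25,90))])
```

```text
[561.3  219.85  -0.1  186.25]
[[-1.72 -0.64]
 [ 0.73  0.37]
 [ 0.22 -0.51]
 [ 0.14 -0.17]
 [-0.32 -1.04]
 [ 0.9  -1.01]
 [-2.26 -2.37]
 [-0.7  -0.41]
 [ 0.2   0.3 ]
 [ 1.15 -1.71]
 [ 0.35 -0.3 ]
 [ 1.74 -1.11]
 [ 1.41 -0.89]
 [-0.01 -0.44]]
[504.67 -72.64   0.15]
[[ 0.49 -0.3 ]
 [-0.48 -0.26]
 [ 0.04  0.68]
 [-0.96  2.57]
 [-0.4   0.16]
 [-0.61 -0.47]]
```

Candidates in the scene picture are the white socket with the square window (182,250), the white one with the round window (288,245), and the red (308,213) and orange (220,305) look-alikes. The crop confirms that (288,245) is the white socket with the round window, so that is the target. I'll raise and turn the tool first.

```bash
python3 -m jog '[[0,0,-0.5,0,0,0.058,-1],[0,0,-0.5,0,0,0.058,-1],[0,0,-0.5,0,0,0.058,-1],[0,0,-0.5,0,0,0.058,-1],[0,0,-0.5,0,0,0.058,-1],[0,0,-0.5,0,0,0.058,-1],[0,0,-0.5,0,0,0.058,-1],[0,0,-0.5,0,0,0.058,-1]]'; python3 -m jog '[[0,0,0,0,0,0.058,-1],[0,0,0,0,0,0.058,-1],[0,0,0,0,0,0.058,-1],[0,0,0,0,0,0.058,-1],[0,0,0,0,0,0.058,-1],[0,0,0,0,0,0.058,-1],[0,0,0,0,0,0,-1]]'
```

```text
clock: 2.65
eef_pos: [289.8, 609.6, 333.7]
tcp_rot: [[0.33, 0.944, -0.0], [0.944, -0.33, -0.0], [-0.0, -0.0, -1.0]]
contact_force: [0.2, 0.4, 0.6]
width: 0.001
clock: 3.52
eef_pos: [289.8, 609.6, 333.3]
tcp_rot: [[0.989, 0.148, -0.0], [0.148, -0.989, -0.0], [-0.0, 0.0, -1.0]]
contact_force: [-0.1, -0.5, 0.6]
width: -0.001
```

```bash
python3 -m jog '[[0.24,0.97,0,0,0,0,-1],[0.24,0.97,0,0,0,0,-1],[0.24,0.97,0,0,0,0,-1],[0.24,0.97,0,0,0,0,-1],[0.24,0.97,0,0,0,0,-1],[0.24,0.97,0,0,0,0,-1],[0.24,0.97,0,0,0,0,-1],[0.24,0.97,0,0,0,0,-1]]' >/dev/null; python3 -m jog '[[0.24,0.97,0,0,0,0,-1],[0.24,0.97,0,0,0,0,-1],[0.24,0.97,0,0,0,0,-1],[0.24,0.97,0,0,0,0,-1],[0.24,0.97,0,0,0,0,-1],[0.24,0.97,0,0,0,0,-1],[0.24,0.97,0,0,0,0,-1],[0.24,0.97,0,0,0,0,-1]]' >/dev/null;python3 -m jog '[[0.24,0.97,0,0,0,0,-1],[0.24,0.97,0,0,0,0,-1],[0.24,0.97,0,0,0,0,-1],[0.24,0.97,0,0,0,0,-1],[0.24,0.97,0,0,0,0,-1],[0,0,0,0,0,0,-1],[0,0,0,0,0,0,-1]]'
python3 - <<'E'
from h import *
import pickle
s=arm.sense();im=arm.read_camera("wrist");cv2.imwrite("pics/wrist1.png",im[:,:,::-1]);pickle.dump(s,open("s1.pkl","wb"))
print(s['eef_pos'],arm.place_of("lens_front","wrist"))
E
```

```text
clock: 6.4
eef_pos: [449.0, 221.4, 333.3]
tcp_rot: [[0.989, 0.146, -0.0], [0.146, -0.989, 0.0], [-0.0, -0.0, -1.0]]
contact_force: [-1.1, 0.7, 0.3]
width: 0.002
[448.9944238  221.40682416 333.32972345] [{'xy': [211.3, 46.0], 'confidence': 0.78}]
```

View pics/wrist1.png

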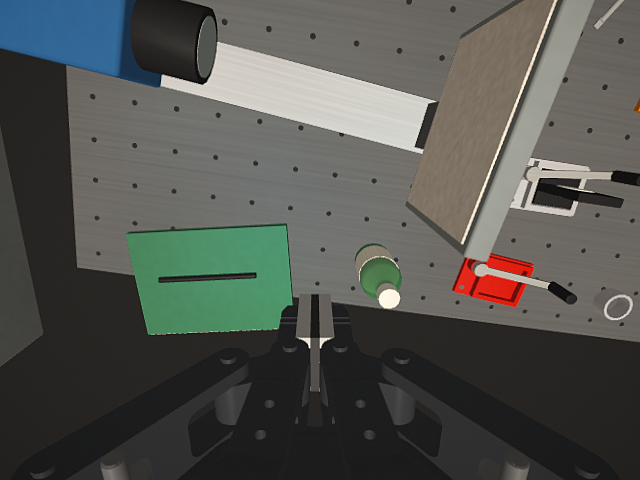

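Run:
```python
from h import *
import pickle
np.set_printoptions(precision=2,suppress=True)
s=pickle.load(open("s1.pkl","rb"))
for p in ((165,85),(422,152),(222,42),(437,102)): print("rail",onz("wrist",p,18,s))
for p in ((465,247),(557,0)): print("panel top",onz("wrist",p,225,s))
S=lambda x,y:(350+x/2.8,145+y/2.8); D=lambda x,y:(240+x/2.8,50+y/2.8)
L=[("scene",S(433,192)),("side",D(196,206)),("wrist",(206,47),s)]
print("lens",tri(*L),tri(L[0],L[2]),tri(L[1],L[2]),tri(L[0],L[1]))
print("panel corner", tri(("scene",S(112,33)),("side",D(61,312)),("wrist",(465,247),s)))
print("panel farcorner", tri(("scene",S(103,215)),("side",D(314,317))))
```

```text
rail [547.22 406.59  18.  ]
rail [517.13 102.77  18.  ]
rail [599.74 345.83  18.  ]
rail [573.99  98.7   18.  ]
panel top [464.49 121.04 225.  ]
panel top [613.75 108.62 225.  ]
lens (array([568.29, 313.72, 183.65]), array([0.6, 1.2, 1.3])) (array([567.26, 314.02, 181.99]), array([0., 0.])) (array([568.01, 313.27, 184.68]), array([1.2, 1.2])) (array([569.38, 313.32, 184.36]), array([0.5, 0.5]))
panel corner (array([462.  , 119.42, 223.32]), array([1.4, 1.2, 2. ]))
panel farcorner (array([637.73, 101.12, 222.88]), array([0.2, 0.2]))
```

```bash
python3 -m jog '[[0,1,0,0,0,0,-1],[0,1,0,0,0,0,-1],[0,1,0,0,0,0,-1],[0,1,0,0,0,0,-1],[0,1,0,0,0,0,-1],[0,1,0,0,0,0,-1],[0,1,0,0,0,0,-1],[0,1,0,0,0,0,-1]]' >/dev/null; python3 -m jog '[[0,1,0,0,0,0,-1],[0,1,0.3,0,0,0,-1],[0,1,1,0,0,0,-1],[0,1,1,0,0,0,-1],[0,1,1,0,0,0,-1],[0,1,1,0,0,0,-1],[0,1,1,0,0,0,-1],[0,0,1,0,0,0,-1]]' ;python3 -m jog '[[0,1,0,0,0,0,-1],[0,1,0,0,0,0,-1],[0,0,0,0,0,0,-1],[0,0,0,0,0,0,-1]]'
python3 - <<'E'
from h import *
import pickle
s=arm.sense();im=arm.read_camera("wrist");cv2.imwrite("pics/wrist2.png",im[:,:,::-1]);pickle.dump(s,open("s2.pkl","wb"))
print(s['eef_pos'])
for t in ("knob_round","window_round","socket_round"): print(arm.place_of(t,"wrist"))
E
```

```text
clock: 8.5
eef_pos: [493.4, -75.9, 206.8]
tcp_rot: [[0.989, 0.146, 0.0], [0.146, -0.989, -0.0], [0.0, 0.0, -1.0]]
contact_force: [1.0, 0.3, 0.3]
width: -0.002
clock: 9.0
eef_pos: [499.2, -115.3, 208.1]
tcp_rot: [[0.989, 0.146, 0.001], [0.146, -0.989, -0.0], [0.001, 0.0, -1.0]]
contact_force: [0.8, 0.7, 0.2]
width: -0.001
[ 499.17902529 -115.33329529  208.09673368]
[{'xy': [558.8, 72.4], 'confidence': 0.95}, {'xy': [341.0, 204.7], 'confidence': 0.86}]
[{'xy': [261.8, 223.4], 'confidence': 0.58}]
[{'xy': [270.8, 209.9], 'confidence': 0.86}, {'xy': [228.4, 322.1], 'confidence': 0.75}, {'xy': [440.0, 77.2], 'confidence': 0.57}]
```

View pics/wrist2.png

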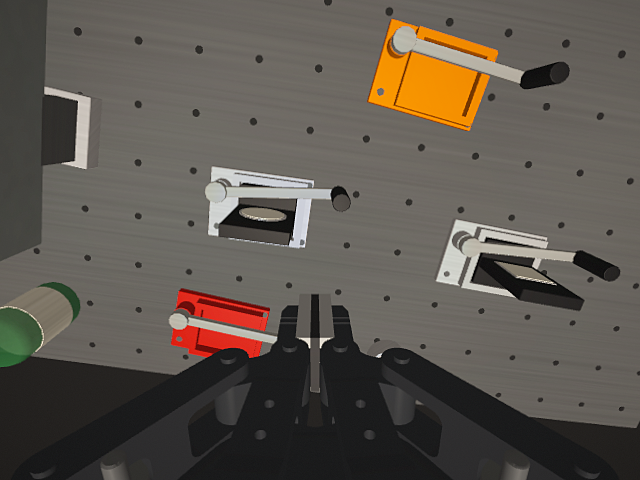

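Run:
```python
from h import *
import pickle
np.set_printoptions(precision=1,suppress=True)
s=pickle.load(open("s2.pkl","rb"))
print(onz("wrist",(342,202),65,s))
im=cv2.imread("pics/wrist2.png")[150:260,195:360];cv2.imwrite("pics/c2.png",cv2.convertScaleAbs(cv2.resize(im,None,fx=4.8,fy=4.8,interpolation=cv2.INTER_CUBIC),alpha=1.8,beta=20))
```

```text
[ 526.6 -131.9   65. ]
```

View pics/c2.png

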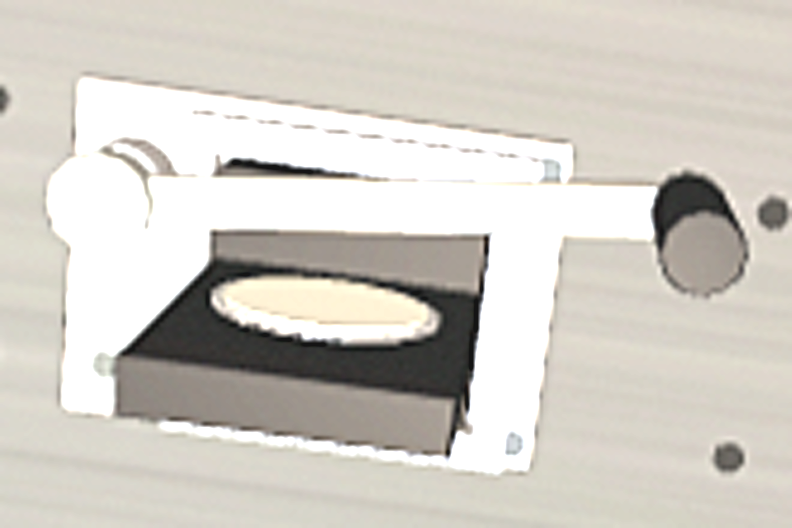

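Run:
```python
from h import *
import pickle
np.set_printoptions(precision=2,suppress=True)
s=pickle.load(open("s2.pkl","rb"))
C=lambda x,y:(195+x/4.8,150+y/4.8)
T=[onz("wrist",C(*p),90,s) for p in ((120,357),(455,398),(448,455),(118,412))];T=np.array(T);print(T,T.mean(0))
for a,b in ((0,1),(3,2)): d=T[b]-T[a];print(np.arctan2(d[1],d[0])+np.pi/2, np.hypot(*d[:2]))
print("window", onz("wrist",C(325,308),48,s))
# block top plane edges for yaw
E=[onz("wrist",C(*p),18,s) for p in ((82,78),(572,145),(62,408),(528,470))]
for a,b in ((0,1),(2,3)): d=E[b]-E[a];print(E[a],np.arctan2(d[1],d[0])+np.pi/2)
print("piv",tri(("wrist",C(100,198),s),("scene",(130+682/3.8,185+248/3.8))))
```

```text
[[503.69 -48.53  90.  ]
 [504.54 -96.96  90.  ]
 [495.78 -97.02  90.  ]
 [495.39 -48.77  90.  ]] [499.85 -72.82  90.  ]
0.01760104763711534 48.44331190316568
0.008207328103026601 48.25109850074502
window [504.44 -72.29  48.  ]
[532.4  -21.77  18.  ] 0.00865660014972991
[470.39 -21.64  18.  ] 0.005254797839475023
piv (array([514.78, -29.89,  36.64]), array([1.1, 1.1]))
```

```bash
python3 -m jog '[[-0.1,1,0,0,0,0,-1],[0,0,1,0,0,0,-1],[0,0,1,0,0,0,-1],[0,0,1,0,0,0,-1],[0,0,1,0,0,0,-1],[0,0,1,0,0,0,-1],[0,0,1,0,0,0,-1],[0,0,1,0,0,0,-1]]' ;python3 -m jog '[[0,0,0.3,0,0,0,-1],[0,0,0,0,0,0,-1]]'
python3 - <<'E'
from h import *
s=arm.sense();im=arm.read_camera("wrist");cv2.imwrite("pics/wrist3.png",im[:,:,::-1])
print(s['eef_pos'],s['joint_pos'])
E
```

```text
clock: 10.2
eef_pos: [500.0, -136.2, 66.7]
tcp_rot: [[0.989, 0.146, 0.0], [0.146, -0.989, -0.001], [0.0, 0.001, -1.0]]
contact_force: [0.5, -0.3, 0.1]
width: -0.002
clock: 10.45
eef_pos: [499.8, -135.6, 61.3]
tcp_rot: [[0.989, 0.146, -0.0], [0.146, -0.989, 0.0], [-0.0, -0.0, -1.0]]
contact_force: [0.3, 0.1, -0.7]
width: -0.002
[ 499.7955613  -135.59254627   61.25049142] [-4.60952239e-01  1.93465969e-01  2.08184841e+00 -1.79039547e-04
  8.66665071e-01  9.63451580e-01]
```

View pics/wrist3.png

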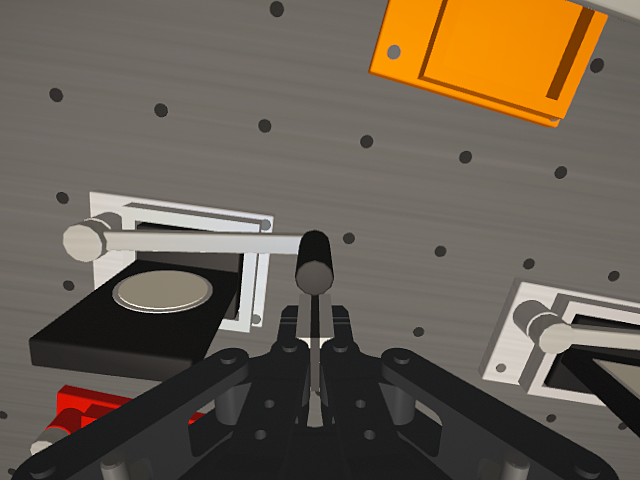

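```bash
python3 -m jog '[[0.57,0,0,0,0,0,-1],[0.62,0.07,0,0,0,-0.038,-1],[0.62,0.07,0,0,0,-0.038,-1],[0.62,0.07,0,0,0,-0.038,-1],[0.62,0.07,0,0,0,-0.038,-1],[0.62,0.07,0,0,0,-0.038,-1],[0.62,0.07,0,0,0,-0.038,-1],[0,0,0,0,0,0,-1]]'
python3 - <<'E'
from h import *
s=arm.sense();im=arm.read_camera("wrist");cv2.imwrite("pics/wrist4.png",im[:,:,::-1])
print(s['eef_pos'],s['tcp_rot'])
E
```

```text
clock: 11.5
eef_pos: [581.9, -109.2, 62.2]
tcp_rot: [[0.65, 0.76, 0.002], [0.76, -0.65, -0.001], [0.001, 0.002, -1.0]]
contact_force: [-0.2, 0.6, 0.1]
width: 0.0
[ 581.87763484 -109.16794281   62.21348965] [[ 6.50130917e-01  7.59819444e-01  2.05018849e-03]
 [ 7.59821781e-01 -6.50131051e-01 -6.91562161e-04]
 [ 8.07428821e-04  2.00738381e-03 -9.99997659e-01]]
```

View pics/wrist4.png

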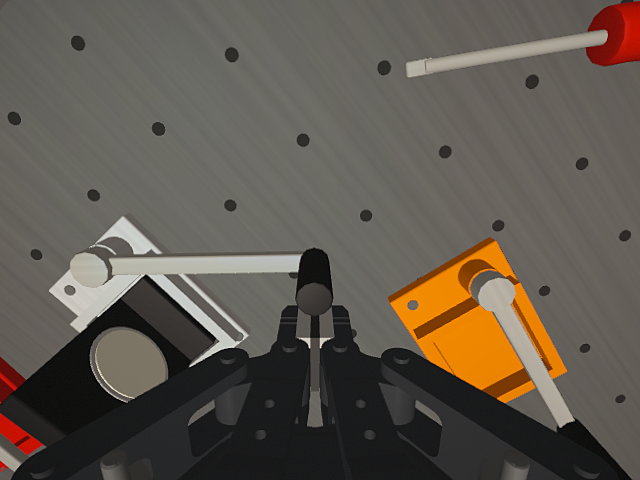

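```bash
python3 -m jog '[[0.62,0.07,0,0,0,-0.038,-1],[0.62,0.07,0,0,0,-0.038,-1],[0.62,0.07,0,0,0,-0.038,-1],[0.62,0.07,0,0,0,-0.038,-1],[0.62,0.07,0,0,0,-0.038,-1],[0.62,0.07,0,0,0,-0.038,-1],[0,0,0,0,0,0,-1],[0,0,0,0,0,0,-1]]'
python3 - <<'E'
from h import *
s=arm.sense();im=arm.read_camera("wrist");cv2.imwrite("pics/wrist5.png",im[:,:,::-1])
E
```

```text
clock: 12.55
eef_pos: [616.9, -46.3, 61.5]
tcp_rot: [[-0.006, 1.0, 0.0], [1.0, 0.006, -0.0], [-0.0, 0.0, -1.0]]
contact_force: [0.5, 0.5, 0.4]
width: -0.001
```

View pics/wrist5.png

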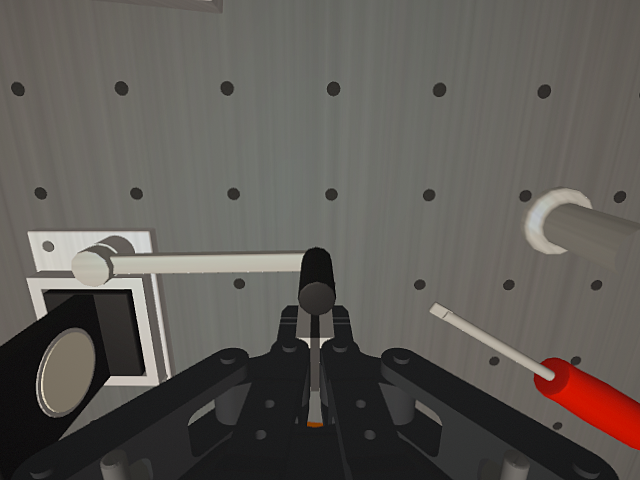

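```bash
python3 -m jog '[[-0.75,0,0,0,0,0,-1],[0,0,-1,0,0,0,-1],[0,0,-1,0,0,0,-1],[0,0,-1,0,0,0,-1],[0,0,-1,0,0,0,0],[0,0,-0.5,0,0,0,0],[-0.3,-1,0,0,0,0,0],[-0.3,-1,0,0,0,0,0]]'
python3 -m jog '[[0,-1,0,0,0,0,0],[0,-1,0,0,0,0,0],[0,-1,0,0,0,0,0],[0,-0.85,0,0,0,0,0],[0,0,0,0,0,0,0],[0,0,0,0,0,0,0]]'
python3 - <<'E'
from h import *
import pickle
s=arm.sense();im=arm.read_camera("wrist");cv2.imwrite("pics/wrist6.png",im[:,:,::-1]);pickle.dump(s,open("s6.pkl","wb"))
im=arm.read_camera("scene");cv2.imwrite("pics/scene6.png",cv2.resize(im[180:330,130:350,::-1],None,fx=3.5,fy=3.5))
E
```

```text
clock: 13.6
eef_pos: [576.6, -73.1, 151.5]
tcp_rot: [[-0.009, 1.0, -0.0], [1.0, 0.009, 0.0], [0.0, -0.0, -1.0]]
contact_force: [1.0, 0.8, -0.1]
width: 0.499
clock: 14.35
eef_pos: [500.7, -73.9, 151.6]
tcp_rot: [[-0.009, 1.0, 0.001], [1.0, 0.009, -0.0], [-0.0, 0.001, -1.0]]
contact_force: [0.7, 0.0, 0.3]
width: 0.501
```

View pics/wrist6.png

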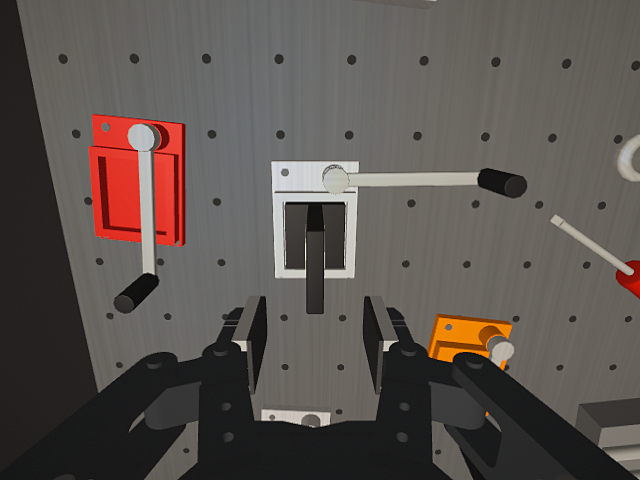

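View pics/scene6.png

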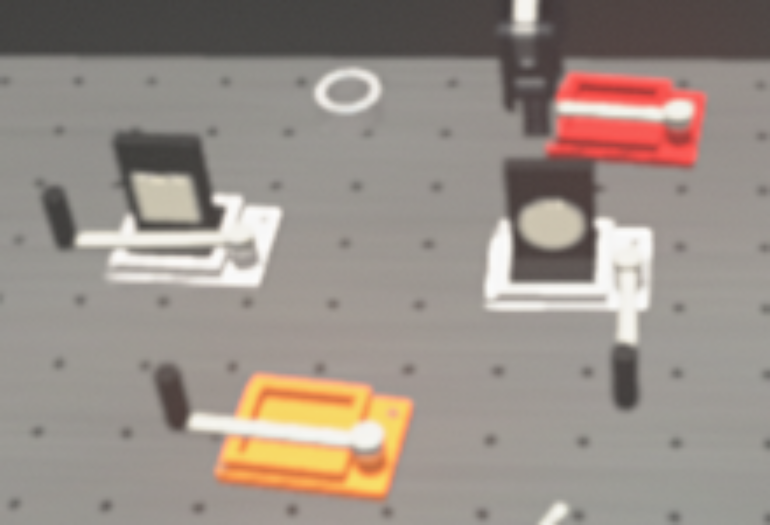

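```bash
python3 - <<'E'
from h import *
import pickle
np.set_printoptions(precision=1,suppress=True)
s=pickle.load(open("s6.pkl","rb"));print(onz("wrist",(125,303),65,s))
p=[onz("wrist",q,90,s) for q in ((306,312),(322,313))];print(p)
E
python3 -m jog '[[0,0,1,0,0,0,0],[0,0,1,0,0,0,0],[0,0,1,0,0,0,0],[0,0,0.5,0,0,0,0],[0,0,0,0,0,0,0]]'
```

```text
[ 377.  -103.9   65. ]
[array([494.8, -95.5,  90. ]), array([504. , -96.1,  90. ])]
clock: 15.08
eef_pos: [500.0, -73.8, 80.7]
tcp_rot: [[-0.009, 1.0, -0.002], [1.0, 0.009, 0.001], [0.001, -0.002, -1.0]]
contact_force: [-1.1, -0.0, -0.0]
width: 0.501
```

```bash
python3 -m jog '[[0,0,0,0,0,0,-1],[0,0,0,0,0,0,-1],[0,0,0,0,0,0,-1],[0,0,0,0,0,0,-1],[0,0,0,0,0,0,-1],[0,0,0,0,0,0,-1]]'
python3 -m jog '[[0,0,-0.4,0,0,0,-1],[0,0,-0.8,0,0,0,-1],[0,0,-1,0,0,0,-1],[0,0,-1,0,0,0,-1],[0,0,0,0,0,0,-1],[0,0,0,0,0,0,-1]]'
python3 - <<'E'
from h import *
s=arm.sense();im=arm.read_camera("wrist");cv2.imwrite("pics/wrist7.png",im[:,:,::-1]);print(s['eef_pos'],s['width'])
E
```

```text
clock: 15.82
eef_pos: [501.1, -74.2, 82.4]
tcp_rot: [[-0.009, 1.0, 0.002], [1.0, 0.009, -0.001], [-0.001, 0.002, -1.0]]
contact_force: [1.1, 0.5, 5.2]
width: 0.105
clock: 16.58
eef_pos: [499.5, -73.7, 144.7]
tcp_rot: [[-0.009, 1.0, -0.001], [1.0, 0.009, 0.0], [0.0, -0.001, -1.0]]
contact_force: [-0.6, -0.5, -1.2]
width: 0.105
[499.47262353 -73.6521461  144.73163064] 0.1047552427275593
```

View pics/wrist7.png

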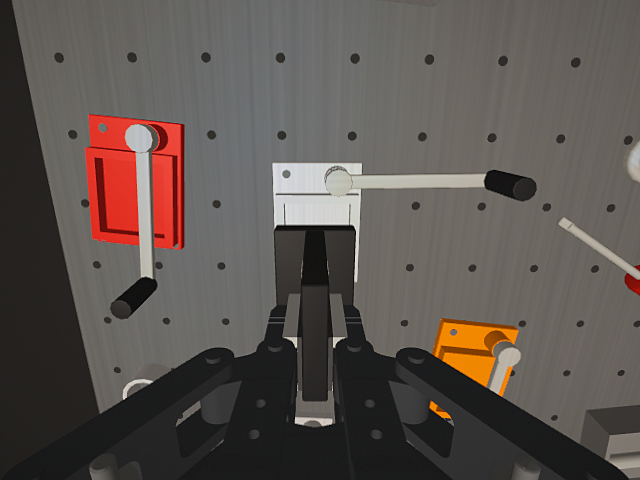

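```bash
python3 -m jog '[[0,0,-1,0,0,-0.03,-1],[0,0,-1,0,0,-0.055,-1],[0,0,-1,0,0,-0.055,-1],[0,0,-1,0,0,-0.055,-1],[0,0,-1,0,0,-0.055,-1],[0,0,-1,0,0,-0.055,-1],[0,0,-1,0,0,-0.055,-1],[0,0,-1,0,0,-0.055,-1]]'
python3 -m jog '[[0,0,-1,0,0,-0.03,-1],[0,0,-0.5,0,0,-0.02,-1],[0,0,0,0,0,0,-1],[0,0,0,0,0,0,-1]]'
```

```text
clock: 17.62
eef_pos: [499.6, -73.7, 304.4]
tcp_rot: [[-0.968, 0.25, -0.003], [0.25, 0.968, 0.001], [0.003, 0.0, -1.0]]
contact_force: [-0.2, -1.3, -1.7]
width: 0.103
clock: 18.12
eef_pos: [499.7, -73.8, 333.8]
tcp_rot: [[-0.995, 0.102, -0.002], [0.102, 0.995, 0.001], [0.003, 0.001, -1.0]]
contact_force: [0.6, -0.2, -1.6]
width: 0.101
```

```bash
python3 -m jog '[[-0.05,0.5,0,0,0,0,-1],[-0.1,0.95,0,0,0,0,-1],[-0.1,0.95,0,0,0,0,-1],[-0.1,0.95,0,0,0,0,-1],[-0.1,0.95,0,0,0,0,-1],[-0.1,0.95,0,0,0,0,-1],[-0.1,0.95,0,0,0,0,-1],[-0.1,0.95,0,0,0,0,-1]]'
python3 -m jog '[[-0.1,0.95,0,0,0,0,-1],[-0.1,0.95,0,0,0,0,-1],[-0.1,0.95,0,0,0,0,-1],[-0.1,0.95,0,0,0,0,-1],[-0.1,0.95,0,0,0,0,-1],[-0.1,0.95,0,0,0,0,-1],[-0.1,0.95,0,0,0,0,-1],[-0.1,0.95,0,0,0,0,-1]]'
python3 -m jog '[[0,0.25,0,0,0,0,-1],[0,0,0.8,0,0,0,-1],[0,0,1,0,0,0,-1],[0,0,1,0,0,0,-1],[0,0,1,0,0,0,-1],[0,0,1,0,0,0,-1],[0,0,1,0,0,0,-1],[0,0,0,0,0,0,-1]]'
python3 - <<'E'
from h import *
import pickle
s=arm.sense();print(s['eef_pos'],s['tcp_rot']);pickle.dump(s,open("s8.pkl","wb"))
for c in ("scene","side","wrist"):
    im=arm.read_camera(c);cv2.imwrite(f"pics/{c}8.png",im[:,:,::-1])
    for t in ("window_round","carrier_round","lens_front"): print(c,t,arm.place_of(t,c))
a=cv2.imread("pics/scene8.png")[120:305,350:630];b=cv2.imread("pics/side8.png")[50:260,240:380]
cv2.imwrite("pics/rs8.png",cv2.resize(a,None,fx=2.8,fy=2.8,interpolation=cv2.INTER_CUBIC));cv2.imwrite("pics/rd8.png",cv2.resize(b,None,fx=2.8,fy=2.8,interpolation=cv2.INTER_CUBIC))
E
```

```text
clock: 19.12
eef_pos: [529.7, 68.1, 335.2]
tcp_rot: [[-0.995, 0.101, -0.0], [0.101, 0.995, 0.0], [0.0, 0.0, -1.0]]
contact_force: [0.8, -0.0, -1.0]
width: 0.104
clock: 20.12
eef_pos: [561.1, 217.7, 335.3]
tcp_rot: [[-0.995, 0.101, -0.0], [0.101, 0.995, -0.0], [0.0, -0.0, -1.0]]
contact_force: [0.1, 0.4, -1.6]
width: 0.108
clock: 21.12
eef_pos: [560.1, 221.2, 216.5]
tcp_rot: [[-0.995, 0.101, -0.005], [0.101, 0.995, -0.001], [0.005, -0.001, -1.0]]
contact_force: [-0.2, -0.5, -1.1]
width: 0.108
[560.0952787  221.16434553 216.48764348] [[-0.99485829  0.10116557 -0.00474453]
 [ 0.10117148  0.99486848 -0.0010213 ]
 [ 0.00461687 -0.00149606 -0.99998822]]
scene window_round [{'xy': [450.7, 208.8], 'confidence': 0.62}, {'xy': [230.6, 213.9], 'confidence': 0.59}]
scene carrier_round [{'xy': [447.8, 207.6], 'confidence': 0.7}, {'xy': [447.9, 226.7], 'confidence': 0.67}, {'xy': [147.3, 237.5], 'confidence': 0.19}]
scene lens_front [{'xy': [505.5, 214.8], 'confidence': 0.67}]
side window_round [{'xy': [310.8, 145.7], 'confidence': 0.64}, {'xy': [295.4, 431.0], 'confidence': 0.18}]
side carrier_round [{'xy': [308.3, 162.7], 'confidence': 0.91}]
side lens_front []
wrist window_round [{'xy': [313.5, 298.7], 'confidence': 0.79}]
wrist carrier_round [{'xy': [312.3, 265.7], 'confidence': 0.73}]
wrist lens_front [{'xy': [507.5, 295.5], 'confidence': 0.84}]
```

View pics/rs8.png

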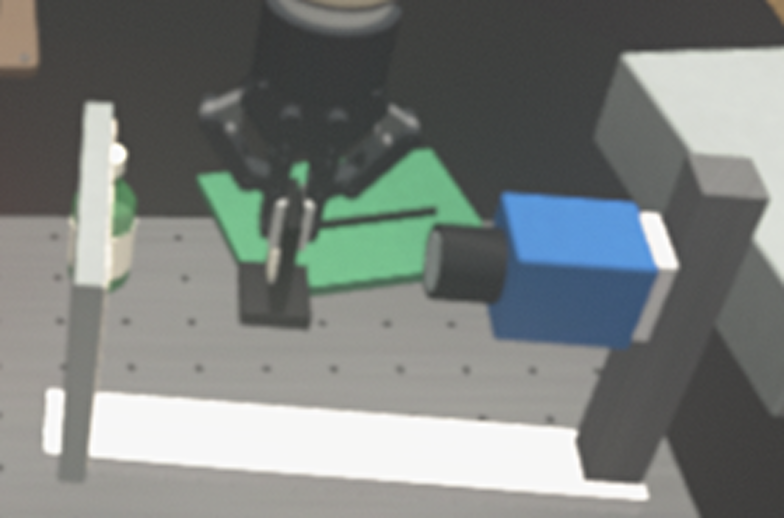

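View pics/wrist8.png

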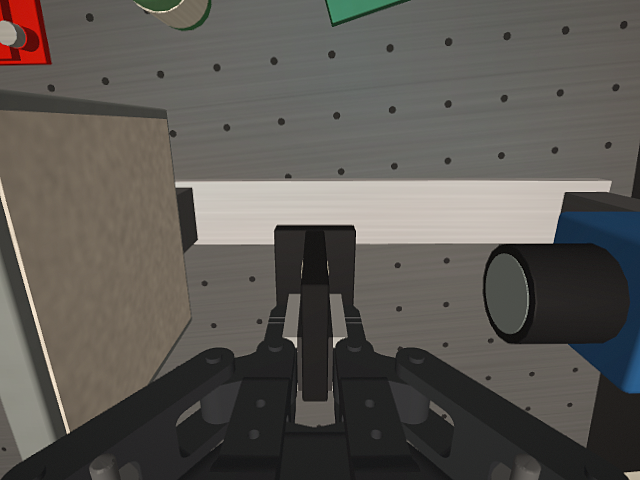

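View pics/rd8.png

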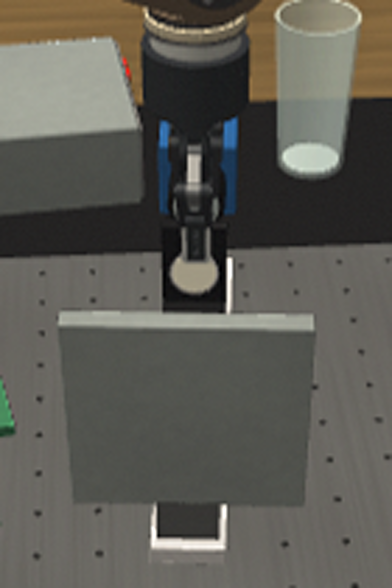

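Run:
```python
from h import *
import pickle
np.set_printoptions(precision=2,suppress=True)
s1=pickle.load(open("s1.pkl","rb"));s=pickle.load(open("s8.pkl","rb"))
S=lambda x,y:(350+x/2.8,145+y/2.8); D=lambda x,y:(240+x/2.8,50+y/2.8)
L=[("scene",S(433,192)),("side",D(196,206)),("wrist",(206,47),s1),("wrist",(507,294),s)]
print("lens",tri(*L),tri(L[2],L[3]),tri(L[0],L[3]),tri(L[1],L[3]))
for p in ((175,180),(610,181),(200,244),(480,243)): print("rail",onz("wrist",p,18,s))
print("win side ray at y=221:",[ (o+d*(221-5-o[1])/d[1]) for o,d in [ray("side",D(194,274))]])
w=s['eef_pos']+s['tcp_rot']@np.array([1,0,33.5]);print("win",w)
# tool-frame lens
p,_=tri(*L);print("lens in rig frame rel window:",np.array([[np.cos(-.1),np.sin(-.1),0],[.0998,.995,0],[0,0,1]])@(p-w))
```

```text
lens (array([568.13, 314.05, 182.66]), array([0.3, 1.9, 1.3, 2.8])) (array([570.83, 317.83, 172.27]), array([0.6, 0.6])) (array([566.09, 314.19, 180.8 ]), array([0.4, 0.4])) (array([567.5 , 314.19, 182.58]), array([2.3, 2.3]))
rail [510.8  100.65  18.  ]
rail [550.79 488.35  18.  ]
rail [572.01 111.13  18.  ]
rail [597.72 372.88  18.  ]
win side ray at y=221: [array([561.02, 216.  , 184.4 ])]
win [558.94 221.23 182.99]
lens in rig frame rel window: [-0.12 93.28 -0.33]
```

```bash
python3 -m jog '[[0,0,0,0,0,0,-1],[0,0,0,0,0,0,-1],[0,0,0,0,0,0,-1],[0,0,0,0,0,0,-1]]'
python3 - <<'E'
import cv2
a=cv2.imread("pics/scene8.png")[180:330,130:350];cv2.imwrite("pics/sock8.png",cv2.resize(a,None,fx=3.5,fy=3.5))
E
```

```text
clock: 22.22
eef_pos: [561.3, 221.4, 219.3]
tcp_rot: [[-0.995, 0.101, -0.0], [0.101, 0.995, -0.0], [0.0, -0.0, -1.0]]
contact_force: [0.1, -0.1, -1.0]
width: 0.104
```

View pics/sock8.png

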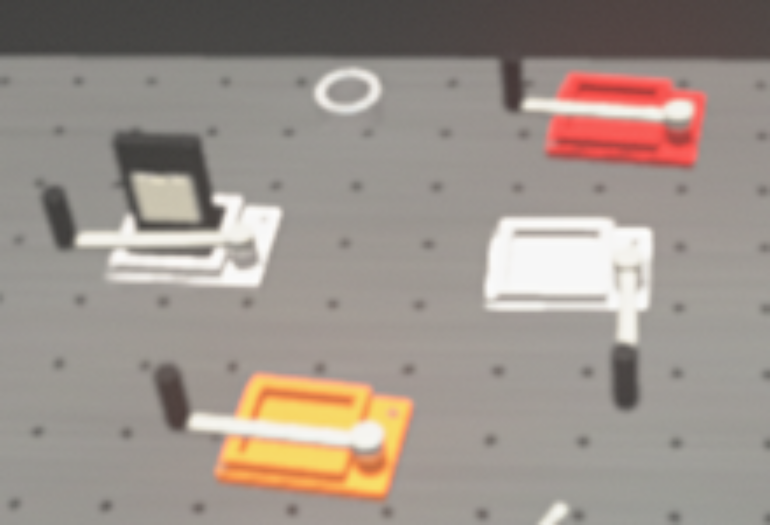

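```bash
python3 -m jog '[[0.03,0.05,0.12,0,0,0,-1],[0,0,0,0,0,0,-1],[0,0,0,0,0,0,-1],[0,0,0,0,0,0,-1],[0,0,0,0,0,0,-1]]'
python3 -c "
from workcell import arm
s=arm.sense();print(s['eef_pos'],s['qvel'],s['width']);print(arm.sign_off())"
```

```text
clock: 22.85
eef_pos: [560.9, 222.5, 217.0]
tcp_rot: [[-0.995, 0.101, 0.0], [0.101, 0.995, 0.0], [-0.0, 0.0, -1.0]]
contact_force: [-0.2, -0.2, -1.9]
width: 0.107
[560.88041818 222.51470832 216.97002793] [-0.00073615  0.00117381  0.00019768  0.00067577 -0.00063228  0.00205643] 0.10688290787061408
the job is handed in; nothing more can be done
None
```

The round-windowed carrier is out of its socket and held in the gripper at the inspection focus. I handed the job in at 22.9 s; sign-off gives no verdict.

**What I did:** With the closed fingers I pushed the clamp lever of the white socket with the round window along its arc to about 1.57 rad. I then gripped the plate top, lifted the carrier, turned it square to the lens axis, carried it over the light panel and lowered it into place.

**Position checks:**
- **Window:** from the final arm pose, its centre should be near (560, 222.5, 183.5) mm.
- **Focus:** I put it at about (560, 222, 183) mm. My two sideways estimates, from the lens and from the light panel, disagreed by about 5 mm along the axis. The separate lens readings also spread a few mm in height, and one pair of wrist pictures came out about 10 mm low. I aimed between the two sideways estimates, so the error should be well inside the 15 mm limit.
- **Angle:** the tool is vertical and square to the rail within about 0.01 rad.
- **Steadiness:** the arm was at rest with a stable grip, and the wrist force was only about the carrier's weight.

**Rest of the bench:** the scene picture taken just after lowering the carrier shows the round socket's lever open. It also shows the square carrier seated with its lever shut, and both look-alikes unmoved. I did not separately re-measure the bottle, lens tube, post holder and screwdriver; no contact forces pointed to anything being touched.

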